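# Prime and start the cellar's wine pump

### The job

Start the wine pump from its control box on the table: push the blue button all the way down to prime it and let it come back up, then push the green button all the way down to run it and let it come back up. Do not press the red or the yellow button, and never have two buttons down at the same time.

Things in the scene. Friction and masses are not known exactly. Their poses are not given: they have to be found in the camera images.
- control_box: The pump's control box, lying on the table, fixed: grey with a flat metal top, 250 (x) x 210 (y) x 70 mm high. Origin at the centre of its underside. On its top four spring buttons (blue, green, red, yellow) stand in a square, 90 mm between neighbours' centres; which colour stands where varies. A low gauge and three lamps lie along its +x end.
- blue_top (a point): Centre of the top face of the blue button (the priming button): a round, flat, level blue cap 40 mm across, its face 94 mm above the table when up, standing 12 mm proud of a round black collar 56 mm across. The point goes down with the cap; z points up.
- blue (a joint): How far the blue button is pressed straight down, in m: 0 up, 0.008 fully down. A spring returns it; it starts to move at about 1.2 N and is fully down at 4 N.
- green_top (a point): Centre of the top face of the green button (the run button): a round, flat, level green cap 40 mm across, its face 94 mm above the table when up, standing 12 mm proud of a round black collar 56 mm across. The point goes down with the cap; z points up.
- green (a joint): How far the green button is pressed straight down, in m: 0 up, 0.008 fully down. A spring returns it; it starts to move at about 1.2 N and is fully down at 4 N.
- red_top (a point): Centre of the top face of the red button (the stop button, not to be pressed): a round, flat, level red cap 40 mm across, its face 94 mm above the table when up, standing 12 mm proud of a round black collar 56 mm across. The point goes down with the cap; z points up.
- red (a joint): How far the red button is pressed straight down, in m: 0 up, 0.008 fully down. A spring returns it; it starts to move at about 1.2 N and is fully down at 4 N.
- yellow_top (a point): Centre of the top face of the yellow button (the rinse button, not to be pressed): a round, flat, level yellow cap 40 mm across, its face 94 mm above the table when up, standing 12 mm proud of a round black collar 56 mm across. The point goes down with the cap; z points up.
- yellow (a joint): How far the yellow button is pressed straight down, in m: 0 up, 0.008 fully down. A spring returns it; it starts to move at about 1.2 N and is fully down at 4 N.

How it is judged:
By the outcome, as a careful person would: the job done as asked, in the order asked, and still so for the second after the job is handed in, with the robot touching nothing.
It also fails if it takes over 32 s, if anything falls off the work surface, if the arm or the gripper's body presses on something with over 40 N, if the wrist force passes 120 N, or if a joint passes its speed limit or range.

### The arm

A 6-joint arm with a two-finger parallel gripper is mounted at the origin on the work surface. World frame = base frame: x ahead of the robot, y to its left, z up, the work surface at z = 0. Lengths are in m, angles in rad, forces in N, time in s.
With the tool pointing down it reaches from about 0.35 to 0.975 m from the base axis. Payload 4.9 kg.
Tool frame: the origin (TCP) lies midway between the tips of the shut fingers; the grasp point (between the pads) lies 19 mm behind it; z points along the fingers, y is the direction in which the jaws open and shut (so a half turn about z gives the same grasp; the last joint's range is limited). The gripper opens to 85 mm and grips with 20 to 120 N. Pads are 22 mm wide; open, the fingers measure 114 mm over their backs; the gripper's body (76 mm by 85 mm) begins 54 mm behind the grasp point. The pads swing forward as they close: fully open they stand 13 mm farther back than shut.
Start: joints at [1.01, 0.053, 1.613, -0, 1.476, -0.119], TCP at [0.267, 0.565, 0.231] pointing down, gripper open.
Joint ranges: [-3.01, 3.01], [-1.01, 2.22], [0.06, 2.58], [-1.02, 4.17], [0.09, 2.62], [-3.14, 3.14]. Speed limits (rad/s): [2.57, 2.57, 3.14, 3.14, 3.14, 3.14].

### API

Orientations are given as a unit quaternion [w, x, y, z].
In Python, from plant import state, grab_frame, camera_info, job_done, cut_out gives the robot as it stands.
- The arm moves only by the tool step_arm, never from a script. Its argument "moves" is a list of rows, each a list of 7 numbers: the shift along the tool's x, y, z in m, then the turn, a rotation vector about the tool's x, y, z in rad, then the finger opening in m, from 0 to 0.0854. A call has 1 to 8 rows; each row shifts and turns the commanded pose from where the row before left it, along the tool's axes as they then stand; what a row does not reach is not made up. A row lasts 1/10 s, in which the tool goes at most 50 mm and 8.59 degrees, less where a joint would pass 70% of its speed; a pose out of reach is approached as far as the arm can. A call is refused whole if a number of a shift passes 0.05 or a number of a turn 0.15, either way. A call with a gripper value outside its range is refused whole. The fingers move at their own pace and stop on an object; the grip force is fixed at half the most. Time passes only in rows, so rows that do not move let the fingers close. It gives the time, the measured TCP pose, the force and the opening at its end, in the units of the state.
- state(): the state, without advancing time (a new reading comes with each control period).
- grab_frame(name): name is "scene" or "side" or "wrist"; returns (picture, depth): 384x512x3 uint8, red, green, blue; 384x512 float32, m along the optical axis (not along the pixel's ray), 0 where there is no reading.
- camera_info(name): a dict with "intrinsics" (3x3 intrinsics, pixels), "dist_coeffs" ([k1, k2, p1, p2, k3] as OpenCV has them; the pictures are not rectified), "world_from_camera" (4x4, takes a point from camera to world coordinates). Camera axes: x right, y down, z forward; pixel columns grow to the right and rows downward; lengths in m; the calibration is good to about 2 mm. A picture is of the moment at which its call begins: read the wrist's pose just before it. camera_info takes no time and is no camera call; for the wrist camera it gives the pose at the moment of the call.
- job_done(): hands the job in, once; it reports no verdict.
Trained networks look in the newest picture that a camera, given by its name, has taken for a name from the list of things; names that differ only in an ending like _2 or _b are one class to them, and where a whole thing is asked for, a point or a joint stands for the part that bears it (a point fixed in the world has none). Each returns a list of dicts, best first, with "conf" (0 to 1); they miss things now and then, are a little off and sometimes report something else, mostly with a low value. They report only what shows in the picture. A call takes as long as a camera call.
- cut_out(camera, query): "mask" (384x512 bool, what is visible of it) and "point" ([column, row] in pixels, amid what is visible of it).
The state is a dict: "time": time; "joint_pos": joint angles; "joint_vel": joint speeds; "joint_efforts": joint torques, N m; "tool_pos": TCP position; "tool_rot": TCP orientation; "contact_force": force on the tool from outside, world axes, zero at the start; "ft_torque": the same for the moment, N m; "gripper_width": opening from 0.0 (shut) to 1.0 (fully open).
Only numpy, scipy, OpenCV 4.12 (cv2) and the standard library are available. Lean on these libraries where they do the work, as an engineer would, in place of code of your own. Each camera call takes 0.05 s, during which the arm holds its last target.

## Working session

There is one attempt and no reset: what is moved stays moved. The work goes in short steps, Python scripts to look and compute and a tool call to move; the robot and the scene stay as the last step left them, time stands still between calls to the robot, and variables do not carry over. Pictures are saved under pics/ and viewed, and the job is handed in when it is done.

Besides the shell and the picture viewer there is one more tool, called after "Call:" by a JSON object that holds its "op" and its "data", one argument or row to a line. step_arm: Moves the arm, as the interface text tells. Its arguments: {"type":"object","properties":{"moves":{"type":"array"}},"required":["moves"]}

```bash
mkdir -p pics
cat > h.py <<'E'
import numpy as np, cv2
from plant import *
def world(cam,ci,col,row,d):
    K=np.array(ci["intrinsics"]);D=np.array(ci["dist_coeffs"]);T=np.array(ci["world_from_camera"])
    p=cv2.undistortPoints(np.array([[[col,row]]],float),K,D)[0,0]
    return (T@np.array([p[0]*d,p[1]*d,d,1]))[:3]
def maskpts(cam,ci,mask,dep):
    r,c=np.nonzero(mask&(dep>0))
    K=np.array(ci["intrinsics"]);D=np.array(ci["dist_coeffs"]);T=np.array(ci["world_from_camera"])
    p=cv2.undistortPoints(np.stack([c,r],1).astype(float)[:,None],K,D)[:,0]
    d=dep[r,c]
    return np.c_[p*d[:,None],d]@T[:3,:3].T+T[:3,3]
E
python3 - <<'E'
from h import *
s=state();print(s)
for cam in ["scene","side"]:
    ci=camera_info(cam);im,dep=grab_frame(cam)
    im2=im.copy()
    for n in ["blue_top","green_top","red_top","yellow_top"]:
        r=cut_out(cam,n)
        for q in r[:2]:
            P=maskpts(cam,ci,q["mask"],dep)
            if len(P)==0: print(n,"nodepth",q["conf"]);continue
            top=P[P[:,2]>np.percentile(P[:,2],90)-0.006]
            mm=(top.min(0)+top.max(0))/2
            print(cam,n,round(q["conf"],2),q["point"],len(P),np.median(top,0).round(4),mm.round(4),np.ptp(top,axis=0).round(3))
    cv2.imwrite(f"pics/{cam}0.png",im2[:,:,::-1])
E
```

```text
{'time': 0.0, 'joint_pos': array([ 1.00999584e+00,  5.33541376e-02,  1.61430695e+00, -3.38582255e-05,
        1.47598233e+00, -1.19013163e-01]), 'joint_vel': array([-0.00183592, -0.00032368, -0.00223653,  0.00090803, -0.00176683,
        0.00012097]), 'joint_efforts': array([ 4.31338515e-05, -3.93678832e+01, -3.70174992e+01, -1.40791076e-04,
        7.00020013e-03, -5.83459084e-06]), 'tool_pos': array([0.26690337, 0.5644528 , 0.23005696]), 'tool_rot': array([-3.25973441e-04,  2.19099962e-01,  9.75701878e-01, -9.72331326e-04]), 'contact_force': array([-0.33173678, -0.40751322, -0.52715169]), 'ft_torque': array([-0.0357555 , -0.06550002, -0.00081494]), 'gripper_width': 1.004710317157033}
scene blue_top 0.79 [300.9, 208.4] 466 [0.5672 0.0953 0.0947] [0.5646 0.0966 0.0935] [0.039 0.039 0.007]
scene green_top 0.94 [237.2, 178.4] 382 [0.4742 0.0101 0.0948] [0.4711 0.0101 0.0935] [0.04  0.038 0.007]
scene red_top 0.77 [288.5, 176.3] 356 [0.4784 0.0993 0.095 ] [0.4745 0.1007 0.0937] [0.04  0.04  0.007]
scene yellow_top 0.65 [242.1, 214.5] 507 [0.5636 0.0062 0.0947] [0.5604 0.0064 0.0934] [0.04  0.039 0.007]
side blue_top 0.74 [223.0, 206.3] 332 [0.5623 0.0998 0.0947] [0.5635 0.0972 0.0929] [0.038 0.039 0.007]
side green_top 0.65 [285.7, 191.6] 249 [0.4694 0.0164 0.0947] [0.4698 0.0121 0.0932] [0.037 0.036 0.007]
side red_top 0.66 [271.4, 219.0] 402 [0.473  0.1043 0.0946] [0.4739 0.0999 0.0929] [0.039 0.04  0.007]
side yellow_top 0.65 [246.0, 184.4] 250 [0.5582 0.0111 0.0947] [0.5603 0.0084 0.0932] [0.039 0.039 0.007]
```

View pics/scene0.png

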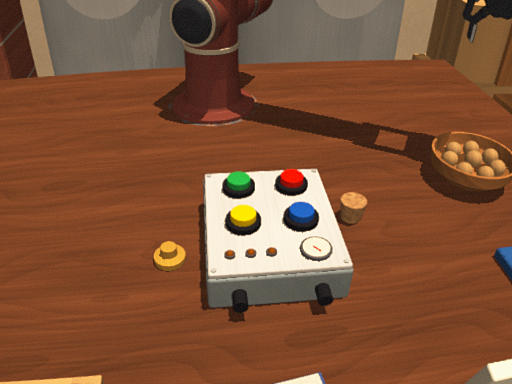

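View pics/side0.png

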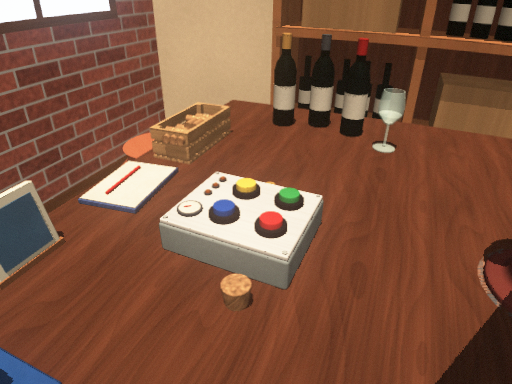

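The scene picture shows green at (238,183), red at (291,180), yellow at (243,218) and blue at (301,215). The two cameras agree within about 2 mm, and the spacing is 90 mm as specified. I'll move over blue at height with the fingers shutting.

Call:
{"op": "step_arm", "data": {
  "moves": [
    [-0.033, -0.021, 0, 0, 0, 0, 0],
    [-0.033, -0.021, 0, 0, 0, 0, 0],
    [-0.033, -0.021, 0, 0, 0, 0, 0],
    [-0.033, -0.021, 0, 0, 0, 0, 0],
    [-0.033, -0.021, 0, 0, 0, 0, 0],
    [-0.033, -0.021, 0, 0, 0, 0, 0],
    [-0.033, -0.021, 0, 0, 0, 0, 0],
    [-0.033, -0.021, 0, 0, 0, 0, 0]
  ]
}}

```text
time: 1.3
tool_pos: [0.4347, 0.2988, 0.2316]
tool_rot: [0.0, 0.219, 0.976, 0.0]
contact_force: [-0.1, 0.1, -0.0]
gripper_width: 0.001
```

Call:
{"op": "step_arm", "data": {
  "moves": [
    [-0.033, -0.021, 0, 0, 0, 0, 0],
    [-0.033, -0.021, 0, 0, 0, 0, 0],
    [-0.033, -0.021, 0, 0, 0, 0, 0],
    [-0.033, -0.021, 0, 0, 0, 0, 0],
    [-0.033, -0.021, 0, 0, 0, 0, 0],
    [-0.033, -0.021, 0, 0, 0, 0, 0],
    [0, 0, 0, 0, 0, 0, 0],
    [0, 0, 0, 0, 0, 0, 0]
  ]
}}

```text
time: 2.1
tool_pos: [0.5593, 0.1011, 0.2312]
tool_rot: [-0.0, 0.22, 0.976, 0.0]
contact_force: [-1.1, -0.3, -0.1]
gripper_width: 0.0
```

```bash
cat > rel.py <<'E'
import sys
from h import *
from scipy.spatial.transform import Rotation as R
s=state();w,x,y,z=s["tool_rot"];r=R.from_quat([x,y,z,w])
print(s["time"],s["tool_pos"].round(4),s["contact_force"].round(2),s["gripper_width"],r.as_matrix().round(3).tolist())
t=np.array(list(map(float,sys.argv[1:4])))
print("tool shift",r.inv().apply(t-s["tool_pos"]).round(4))
E
python3 rel.py 0.564 0.097 0.12
python3 - <<'E'
from h import *
ci=camera_info("wrist");im,dep=grab_frame("wrist");cv2.imwrite("pics/w1.png",im[:,:,::-1])
for n in ["blue_top","green_top","red_top","yellow_top"]:
    for q in cut_out("wrist",n)[:2]:
        P=maskpts("wrist",ci,q["mask"],dep)
        if len(P)<5: continue
        top=P[P[:,2]>np.percentile(P[:,2],90)-0.006]
        print(n,round(q["conf"],2),q["point"],len(P),((top.min(0)+top.max(0))/2).round(4),np.ptp(top,axis=0).round(3))
E
```

```text
2.1 [0.5593 0.1011 0.2312] [-1.05 -0.26 -0.11] 0.00013419490280279736 [[-0.903, 0.429, -0.001], [0.429, 0.903, 0.0], [0.001, 0.0, -1.0]]
tool shift [-0.0061 -0.0017  0.1112]
blue_top 0.66 [252.2, 186.6] 1569 [0.5616 0.0956 0.0925] [0.04  0.039 0.007]
blue_top 0.21 [202.1, 158.9] 36027 [0.5394 0.0526 0.1584] [0.251 0.211 0.186]
green_top 0.94 [115.4, 133.8] 1794 [0.4679 0.0103 0.0924] [0.039 0.039 0.008]
red_top 0.69 [209.4, 91.8] 1821 [0.4716 0.0998 0.0929] [0.038 0.039 0.006]
yellow_top 0.87 [159.2, 227.2] 1467 [0.5571 0.007  0.0922] [0.038 0.039 0.007]
```

Call:
{"op": "step_arm", "data": {
  "moves": [
    [-0.005, -0.002, 0.03, 0, 0, 0, 0],
    [0, 0, 0.04, 0, 0, 0, 0],
    [0, 0, 0.03, 0, 0, 0, 0],
    [0, 0, 0.02, 0, 0, 0, 0],
    [0, 0, 0.005, 0, 0, 0, 0],
    [0, 0, 0, 0, 0, 0, 0],
    [0, 0, 0, 0, 0, 0, 0]
  ]
}}

```text
time: 3.05
tool_pos: [0.5638, 0.0981, 0.108]
tool_rot: [0.001, 0.219, 0.976, 0.0]
contact_force: [0.3, -0.7, 0.6]
gripper_width: 0.001
```

```bash
python3 rel.py 0.563 0.0965 0.086
python3 - <<'E'
from h import *
im,_=grab_frame("scene");cv2.imwrite("pics/s2.png",cv2.resize(im[130:330,150:400,::-1],None,fx=3,fy=3))
E
```

```text
3.05 [0.5638 0.0981 0.108 ] [ 0.34 -0.73  0.63] 0.0012514813028873496 [[-0.904, 0.427, 0.003], [0.427, 0.904, 0.0], [-0.002, 0.001, -1.0]]
tool shift [ 0.0001 -0.0019  0.022 ]
```

View pics/s2.png

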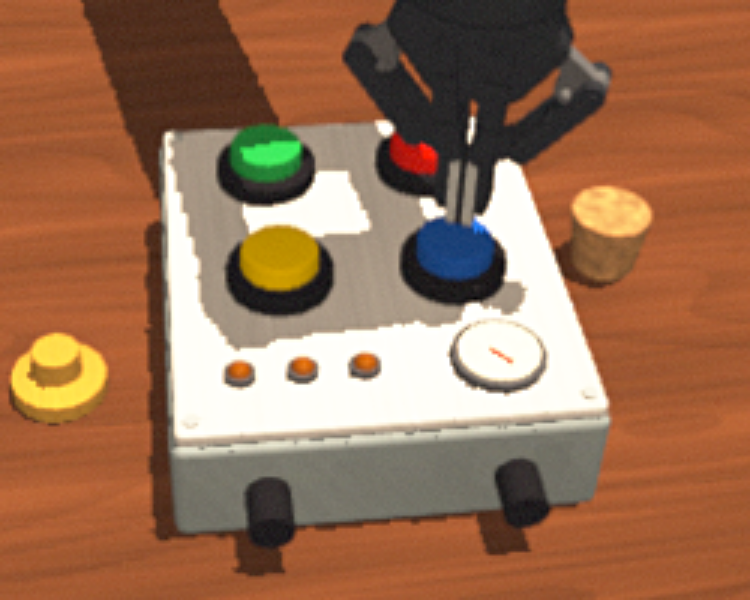

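The shut fingertips are directly above the blue cap at about (462,220) in this crop. I'll press now and watch the force.

Call:
{"op": "step_arm", "data": {
  "moves": [
    [0, -0.002, 0.008, 0, 0, 0, 0],
    [0, 0, 0.006, 0, 0, 0, 0],
    [0, 0, 0.004, 0, 0, 0, 0],
    [0, 0, 0.003, 0, 0, 0, 0],
    [0, 0, 0, 0, 0, 0, 0],
    [0, 0, 0, 0, 0, 0, 0]
  ]
}}

```text
time: 3.7
tool_pos: [0.5624, 0.0958, 0.086]
tool_rot: [0.0, 0.219, 0.976, -0.0]
contact_force: [-0.6, -1.1, 4.9]
gripper_width: -0.003
```

Call:
{"op": "step_arm", "data": {
  "moves": [
    [0, 0, 0.001, 0, 0, 0, 0],
    [0, 0, 0, 0, 0, 0, 0],
    [0, 0, 0, 0, 0, 0, 0]
  ]
}}

```text
time: 4.0
tool_pos: [0.5625, 0.0958, 0.0859]
tool_rot: [0.0, 0.219, 0.976, -0.0]
contact_force: [-2.7, -0.7, 9.4]
gripper_width: -0.0
```

The force climbs to 9.4 N with no further travel at z = 0.086, so blue is on its stop. I'll retract and go to green at height.

Call:
{"op": "step_arm", "data": {
  "moves": [
    [0, 0, -0.01, 0, 0, 0, 0],
    [0, 0, -0.02, 0, 0, 0, 0],
    [0, 0, -0.03, 0, 0, 0, 0],
    [0, 0, -0.02, 0, 0, 0, 0],
    [0.012, -0.03, 0, 0, 0, 0, 0],
    [0.012, -0.03, 0, 0, 0, 0, 0],
    [0.012, -0.03, 0, 0, 0, 0, 0],
    [0.012, -0.026, 0, 0, 0, 0, 0]
  ]
}}

```text
time: 4.8
tool_pos: [0.4675, 0.0109, 0.1637]
tool_rot: [-0.001, 0.219, 0.976, -0.0]
contact_force: [0.2, 0.3, 0.5]
gripper_width: -0.002
```

Call:
{"op": "step_arm", "data": {
  "moves": [
    [0, 0, 0, 0, 0, 0, 0],
    [0, 0, 0, 0, 0, 0, 0]
  ]
}}

```text
time: 5.0
tool_pos: [0.4687, 0.0115, 0.1642]
tool_rot: [0.0, 0.22, 0.976, 0.0]
contact_force: [0.1, 0.5, -0.1]
gripper_width: 0.002
```

```bash
python3 rel.py 0.470 0.011 0.108
python3 - <<'E'
from h import *
im,dep=grab_frame("side");ci=camera_info("side")
for n in ["blue_top","red_top","yellow_top"]:
    for q in cut_out("side",n)[:1]:
        P=maskpts("side",ci,q["mask"],dep);print(n,q["conf"],np.percentile(P[:,2],[50,80,90]))
cv2.imwrite("pics/s3.png",cv2.resize(im[130:330,130:380,::-1],None,fx=3,fy=3))
E
```

```text
5.0 [0.4687 0.0115 0.1642] [ 0.13  0.48 -0.12] 0.0018395770924880788 [[-0.904, 0.428, 0.0], [0.428, 0.904, 0.0], [-0.0, 0.0, -1.0]]
tool shift [-0.0014  0.      0.0562]
blue_top 0.82 [0.09443102 0.09516364 0.09544264]
red_top 0.67 [0.09420203 0.09509501 0.09540074]
yellow_top 0.82 [0.09437015 0.09525425 0.09562408]
```

View pics/s3.png

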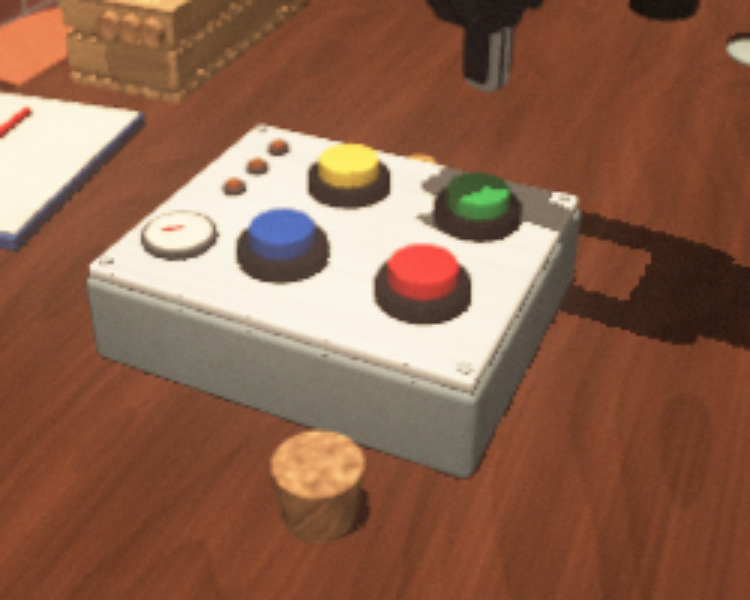

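The side view shows blue back up at (283,230) in the crop, level with red and yellow. The fingertips at (487,75) are above green at (478,200). I'll press green next.

Call:
{"op": "step_arm", "data": {
  "moves": [
    [-0.001, 0, 0.03, 0, 0, 0, 0],
    [0, 0, 0.025, 0, 0, 0, 0],
    [0, 0, 0.01, 0, 0, 0, 0],
    [0, 0, 0.006, 0, 0, 0, 0],
    [0, 0, 0.004, 0, 0, 0, 0],
    [0, 0, 0.003, 0, 0, 0, 0],
    [0, 0, 0, 0, 0, 0, 0],
    [0, 0, 0, 0, 0, 0, 0]
  ]
}}

```text
time: 6.0
tool_pos: [0.4706, 0.0112, 0.0874]
tool_rot: [0.001, 0.219, 0.976, 0.0]
contact_force: [-0.9, 0.3, 4.6]
gripper_width: -0.001
```

Call:
{"op": "step_arm", "data": {
  "moves": [
    [0, 0, 0.001, 0, 0, 0, 0],
    [0, 0, 0, 0, 0, 0, 0],
    [0, 0, 0, 0, 0, 0, 0]
  ]
}}

```text
time: 6.3
tool_pos: [0.4706, 0.0112, 0.086]
tool_rot: [0.001, 0.219, 0.976, 0.0]
contact_force: [1.1, 1.6, 4.1]
gripper_width: 0.001
```

Green is at about its stop, but 4.1 N is not conclusive. I'll press another 1 mm and look for the force to rise.

Call:
{"op": "step_arm", "data": {
  "moves": [
    [0, 0, 0.001, 0, 0, 0, 0],
    [0, 0, 0, 0, 0, 0, 0],
    [0, 0, 0, 0, 0, 0, 0]
  ]
}}

```text
time: 6.6
tool_pos: [0.4707, 0.0112, 0.0859]
tool_rot: [0.001, 0.219, 0.976, 0.0]
contact_force: [-3.3, 3.3, 9.4]
gripper_width: 0.0
```

The force is 9.4 N at z = 0.0859, so green is on its stop. I'll release it and retreat.

Call:
{"op": "step_arm", "data": {
  "moves": [
    [0, 0, -0.01, 0, 0, 0, 0],
    [0, 0, -0.02, 0, 0, 0, 0],
    [0, 0, -0.03, 0, 0, 0, 0],
    [0, 0, -0.04, 0, 0, 0, 0],
    [0, 0, -0.03, 0, 0, 0, 0],
    [0, 0, 0, 0, 0, 0, 0],
    [0, 0, 0, 0, 0, 0, 0],
    [0, 0, 0, 0, 0, 0, 0]
  ]
}}

```text
time: 7.4
tool_pos: [0.4688, 0.0111, 0.2124]
tool_rot: [-0.002, 0.219, 0.976, -0.0]
contact_force: [0.8, -0.2, 0.1]
gripper_width: -0.001
```

```bash
python3 rel.py 0.470 0.011 0.108
python3 - <<'E'
from h import *
im,dep=grab_frame("side");ci=camera_info("side")
for n in ["blue_top","green_top","red_top","yellow_top"]:
    for q in cut_out("side",n)[:1]:
        P=maskpts("side",ci,q["mask"],dep);print(n,q["conf"],np.percentile(P[:,2],[50,80,90]))
cv2.imwrite("pics/s4.png",cv2.resize(im[130:330,130:380,::-1],None,fx=3,fy=3))
E
```

```text
7.4 [0.4688 0.0111 0.2124] [ 0.77 -0.22  0.06] -0.0009200283011329617 [[-0.904, 0.428, -0.003], [0.428, 0.904, 0.0], [0.003, -0.001, -1.0]]
tool shift [-0.0014  0.0005  0.1044]
blue_top 0.58 [0.09423096 0.09515209 0.09545557]
green_top 0.6 [0.0944301  0.09517899 0.09548549]
red_top 0.68 [0.09425155 0.09497381 0.09529699]
yellow_top 0.61 [0.09432324 0.0952809  0.09559469]
```

View pics/s4.png

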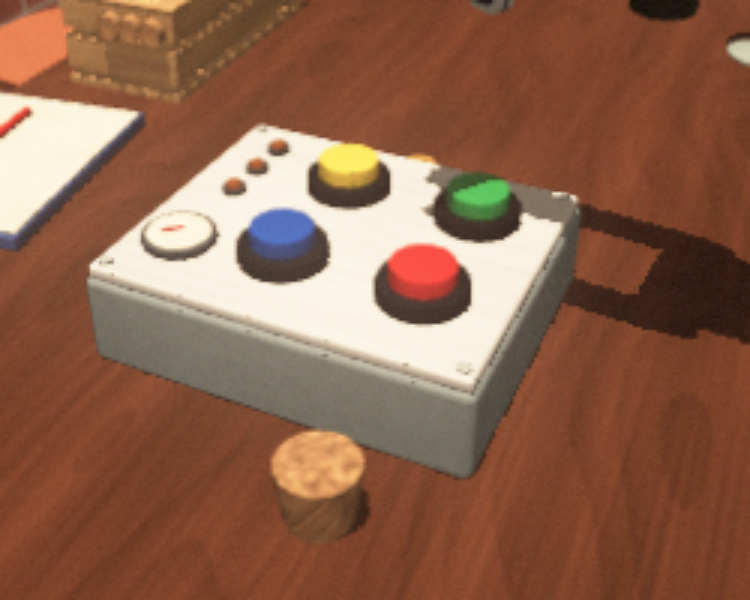

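All four caps are up, and the gripper is clear at z = 0.21.

```bash
python3 -c "
from plant import *
print(job_done())"
```

```text
the job is handed in; nothing more can be done
None
```

I pressed the blue button all the way down and let it come back up, then did the same with the green button, and handed the job in at about 7.6 s.

- **Full press:** with the fingers shut, each button stopped at z = 0.086 m, 8 mm below its up height. The force then rose to 9.4 N with no further travel. On green the first reading at that height was only 4.1 N, so I pressed 1 mm further before trusting it.
- **Final state:** the last side picture shows all four caps at the same height, about 0.094 m. The gripper was clear at z = 0.21 m with roughly zero contact force.
- **Red and yellow:** I kept the tool off both. It moved from blue to green at z of about 0.16 m, well above the caps.
- **Disagreements:** the cameras differed by 2–3 mm on the button positions, within the 40 mm caps. No check failed.

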